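# Unlock a slide scanner and start its self-test

## Robot

A 6-joint arm with a two-finger parallel gripper is mounted at the origin on the work surface. World frame = base frame: x ahead of the robot, y to its left, z up, the work surface at z = 0. Lengths are in m, angles in degrees, forces in N, time in s.
With the tool pointing down it reaches from about 0.25 to 0.725 m from the base axis. Payload 9.7 kg.
Tool frame: the origin (TCP) lies at the very end of the fingers, on their centre line; the grasp point (between the pads) lies 19 mm behind it; z points along the fingers, y is the direction in which the jaws open and shut (so a half turn about z gives the same grasp; the last joint's range is limited). The gripper opens to 85 mm and grips with 20 to 120 N. Pads are 22 mm wide; open, the fingers measure 114 mm over their backs; the gripper's body (76 mm by 85 mm) begins 54 mm behind the grasp point. The pads swing forward as they close: fully open they stand 13 mm farther back than shut.
Start: joints at [-65.661, 4.979, 10.078, 95.1, 0, 90], TCP at [0.227, -0.501, 0.231] pointing down, gripper open.
Joint ranges: [-179.16, 179.16], [-48.56, 103.87], [-65.8, 70.77], [-126.05, 130.52], [-82.76, 87.17], [-180, 180]. Speed limits (degrees/s): [127.2, 127.2, 147.25, 180, 180, 180].

## Interface

Orientations are given as [roll, pitch, yaw] about the fixed x, y, z axes, in that order (R = Rz(yaw) Ry(pitch) Rx(roll)).
In Python, from workcell import bot, camera, ticket gives the robot as it stands.
- The arm moves only by the shell command python3 -m jog 'ROWS' [FORCE]. ROWS is a JSON object of lists of equal length, an entry for each row: "turn": the turn, a rotation vector about the world's x, y, z each as a share of 8 degrees, from -1 to 1, a list of three; "delta_pos": the shift along the world's x, y, z each as a share of 50 mm, from -1 to 1, a list of three; "hand": the opening, from -1 (shut) to 1 (fully open). A call has exactly 10 rows; each row shifts and turns the commanded pose from where the row before left it; what a row does not reach is not made up. A row lasts 1/10 s, in which the tool goes at most 50 mm and 8.59 degrees, less where a joint would pass 70% of its speed; a pose out of reach is approached as far as the arm can. A call with a number of a shift or a turn outside -1 to 1 is refused whole. A call with a gripper value outside its range is refused whole. The fingers move at their own pace and stop on an object; FORCE is the grip in N (left out, the last holds). Time passes only in rows, so rows that do not move let the fingers close, or fill a call up. It gives the time, the measured TCP pose, the force and the opening at its end, in the units of the state.
- bot.get_obs(): the state, without advancing time (a new reading comes with each control period).
- camera(name): name is "side" or "top" or "wrist"; returns a dict with "frame" (400x640x3 uint8, red, green, blue), "range_z" (400x640 float32, m along the optical axis (not along the pixel's ray), 0 where there is no reading), "fx", "fy", "cx", "cy" (pixels), "extrinsics" (4x4, takes a point from world to camera coordinates); the wrist camera has in their place "mount" (4x4, takes a point from camera to tool coordinates, whose origin is the TCP and whose axes are the flange's). Camera axes: x right, y up, looking along -z (the intrinsics and any distortion apply to the point x, -y, -z); pixel columns grow to the right and rows downward; lengths in m; the calibration is good to about 2 mm. A picture is of the moment at which its call begins: read the wrist's pose just before it.
- ticket.job_done(): hands the job in, once; it reports no verdict.
The state is a dict: "time": time; "q": joint angles; "qd": joint speeds; "joint_efforts": joint torques, N m; "ee_pos": TCP position; "tcp_rot": TCP orientation; "wrist_force": force on the tool from outside, world axes, zero at the start; "torque": the same for the moment, N m; "opening": finger opening in m.
Only numpy, scipy, OpenCV 4.12 (cv2) and the standard library are available. Lean on these libraries where they do the work, as an engineer would, in place of code of your own. Each camera call takes 0.05 s, during which the arm holds its last target.

## Task

Get the slide scanner ready and start its self-test: take the orange transport lock off the carriage in the open bay and set it down in the black tray, then shut the white cover fully. Last, with the cover shut, press the green start key just until it clicks (the force drops) and no further, then let it come back up; do not press the grey keys or shift the other things on the bench.

Things in the scene. Friction and masses are not known exactly. Their poses are not given: they have to be found in the camera images.
- scanner: white slide scanner, fixed; 260 mm deep (x), 260 wide (y). Origin: on the bench under it, 150 mm behind its front edge; x runs from the console (front, robot side) to the hinge (back). The console slopes up at 30 degrees from x=-150, z=50 to x=-70, z=96 mm. Behind it the open bay: x -62 to 90, y within 118, floor z=45, walls to z=97 mm. Dark carriage in it: 50 x 60 mm at x=-35, y=0, top z=85 mm.
- cover (a joint): opening angle (rad) of the white cover: 0 shut, starts at 0.85 to 1.0, stop at 1.3. A shell 200 mm long, 260 wide, 60 high, hinged at the back along the scanner's y, its front edge swinging up. The stiff hinge keeps it wherever it is left, even nearly shut; closing takes 1 to 6 N down on its front edge.
- cover_hinge (a point): middle of the cover's hinge line, at x=100, z=100 mm of the scanner
- cover_edge (a point): middle of the cover's top front edge, moves with it: 200 mm from the hinge along the cover, 60 mm out. x and y lie in the outer top face (x towards the hinge), z points out of it. Shut, it lies at x=-100, z=160 mm of the scanner: the nose overhangs the upper end of the console, 12 mm behind the middle of the start key.
- key_start (a joint): travel (m) of the green start key, 0 at rest. Elastomer dome key: force rises from 1.4 N to a crest of 4.6 N at 1.85 mm, there the dome clicks and the force falls, to 1.9 N at 3.95 mm; hard stop at 5.4 mm. Springs back when let go. Counts as clicked from 2.2 mm, as pressed too far from 4.4 mm.
- key_start_top (a point): centre of the flat top of the green start key, a round cap 22 mm across, 8 mm proud of the console slope; moves with the key. z points out along the key's axis (30 degrees from vertical, leaning to the scanner's front); it is pressed along -z.
- key_menu (a joint): travel in m of the grey key 55 mm to the +y side of the start key (centre to centre, in the scanner's frame), a cap 18 mm across and 8 mm proud, same dome, not to be pressed
- key_stop (a joint): travel in m of the grey key 55 mm to the -y side of the start key, the same kind, not to be pressed
- lock_center (a point): centre of the orange transport lock's upright fin: 12 mm thick (y), 40 long (x), its top 19 mm above this point. It stands on a plate 40 x 76 mm whose top is 26 mm below this point; two legs 22 mm deep under the plate's y ends straddle the carriage with 3 mm play, feet 54 mm below this point. z up. Loose, 60 g; clear of the carriage once lifted 25 mm; stands on its legs on a floor.
- tray: black open tray, 160 x 210 x 30 mm outside (x, y, z), walls and floor 5 mm, loose, 500 g, standing left or right of the scanner. Origin: centre of its underside, z up.
- bin: blue open parts bin, 160 x 120 x 60 mm, bystander on the side across from the tray. Origin: centre of its underside.
- roller: rubber roller 95 mm long, 24 mm thick, in the blue bin, bystander. Origin under its middle.
- thumbscrew: steel thumbscrew 18 mm across, 22 mm high, standing in the tray near a corner (tray x = 50, y = 70 mm, to 5 mm), bystander. Origin: centre of its underside.
- screwdriver: grey screwdriver 170 mm long, 26 mm thick, lying on the bench, bystander. Origin under its middle, x towards its tip.
- cleaner: pale bottle with blue cap, 52 mm across, 140 mm high, bystander. Origin: centre of its underside.
- adapter: black power adapter 85 x 48 x 32 mm, bystander. Origin: centre of its underside.
- loupe: black eye loupe 44 mm across, 40 mm high, bystander. Origin: centre of its underside.
Not all that is in view belongs to the job. There is more than one size of the part that bears lock_center; the job needs the middle-sized.

How it is judged:
By the outcome, as a careful person would: the job done as asked, in the order asked, and still so for the second after the job is handed in, with the robot touching nothing.
It also fails if it takes over 72 s, if anything falls off the work surface, if the arm or the gripper's body presses on something with over 40 N, if the wrist force passes 120 N, or if a joint passes its speed limit or range.

## Working session

There is one attempt and no reset: what is moved stays moved. The work goes in short steps, Python scripts to look and compute and a shell command to move; the robot and the scene stay as the last step left them, time stands still between calls to the robot, and variables do not carry over. Pictures are saved under pics/ and viewed, and the job is handed in when it is done.

```bash
mkdir -p pics; ls; cat > h.py <<'E'
import numpy as np, cv2
from workcell import bot, camera
def snap(name,fn):
    o=bot.get_obs(); c=camera(name); cv2.imwrite('pics/'+fn,c['frame'][:,:,::-1]); np.savez('pics/'+fn[:-4]+'.npz',pos=o['ee_pos'],rot=o['tcp_rot'],**{k:v for k,v in c.items()}); return c
E
python3 - <<'E'
from h import *
o=bot.get_obs(); print(o)
for n in ['side','top','wrist']:
    c=snap(n,n+'0.png'); print(n,{k:(v if k not in('frame','range_z') else v.shape) for k,v in c.items()})
E
```

```text
pics
{'time': 0.0, 'q': array([-6.56614237e+01,  5.01205967e+00,  1.00345396e+01,  9.50989289e+01,
        4.48439276e-03,  8.99982064e+01]), 'qd': array([ 0.01833821,  0.08295365, -0.00836718, -0.01344022,  0.03652474,
        0.1138016 ]), 'joint_efforts': array([-1.87143734e-03, -5.20384848e+01,  4.64806151e+01,  1.62045378e-02,
        4.09533357e-05, -3.55053523e-06]), 'ee_pos': array([ 0.22659876, -0.50090693,  0.23057462]), 'tcp_rot': array([-1.79923551e+02, -4.48678196e-03,  2.43403640e+01]), 'wrist_force': array([-0.65815723, -0.07813168,  0.40327546]), 'torque': array([ 0.04541533, -0.01331747,  0.02907721]), 'opening': 0.08551600743602908}
side {'frame': (400, 640, 3), 'range_z': (400, 640), 'fx': 431.5080118134683, 'fy': 431.5080118134683, 'cx': 328.2628340205264, 'cy': 201.3041456030977, 'extrinsics': array([[ 0.98167638, -0.19054735,  0.00178667, -0.56402466],
       [ 0.14272479,  0.74144824,  0.65565551, -0.19873279],
       [-0.12625814, -0.64338652,  0.75505805, -1.29519978],
       [ 0.        ,  0.        ,  0.        ,  1.        ]])}
top {'frame': (400, 640, 3),
[... 192 characters left out ...]
831119],
       [ 0.98359794,  0.02537988,  0.17858039, -0.60036217],
       [-0.17795898, -0.02495221,  0.9837215 , -0.87261136],
       [ 0.        ,  0.        ,  0.        ,  1.        ]])}
wrist {'frame': (400, 640, 3), 'range_z': (400, 640), 'fx': 325.0503814181314, 'fy': 325.0503814181314, 'cx': 315.54155032663704, 'cy': 196.86384025648047, 'mount': array([[ 5.00084070e-04,  9.51856277e-01,  3.06544251e-01,
         7.97731650e-02],
       [ 9.99999847e-01, -4.03785574e-04, -3.77557762e-04,
         2.09084218e-04],
       [-2.35602579e-04,  3.06544393e-01, -9.51856334e-01,
        -1.41420297e-01],
       [ 0.00000000e+00,  0.00000000e+00,  0.00000000e+00,
         1.00000000e+00]])}
```

View pics/top0.png

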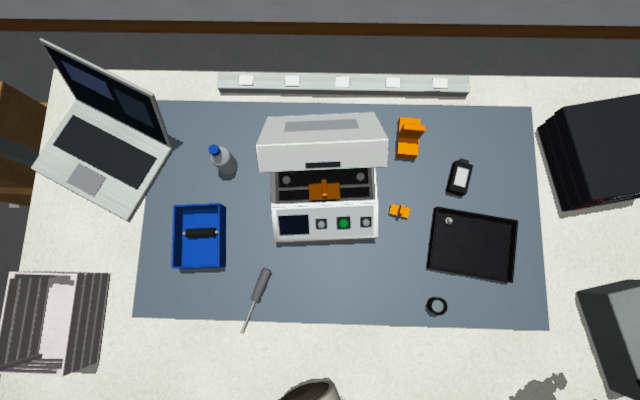

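View pics/side0.png

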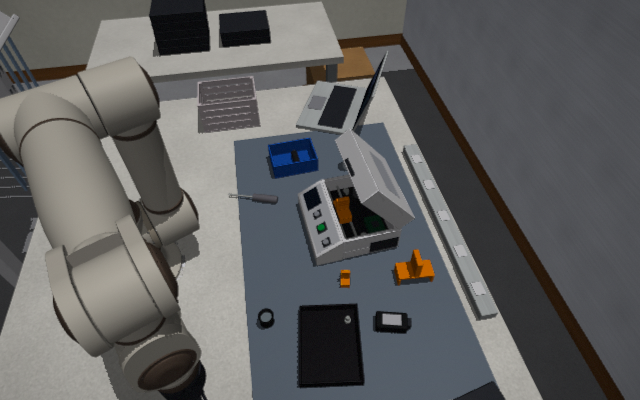

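View pics/wrist0.png

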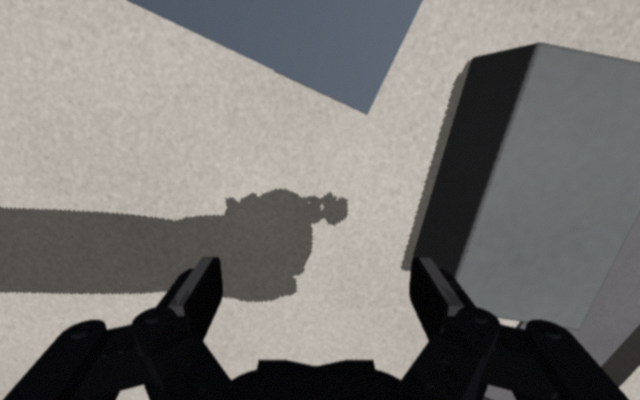

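```bash
cat >> h.py <<'E'
from scipy.spatial.transform import Rotation as R
def E2W(d):
    if 'mount' in d:
        T=np.eye(4);T[:3,:3]=R.from_euler('xyz',d['rot'],degrees=True).as_matrix();T[:3,3]=d['pos'];return T@d['mount']
    return np.linalg.inv(d['extrinsics'])
def load(fn): return dict(np.load('pics/'+fn+'.npz'))
def cloud(d):
    T=E2W(d); z=d['range_z']; v,u=np.mgrid[:z.shape[0],:z.shape[1]]
    p=np.stack([(u-d['cx'])/d['fx']*z,-(v-d['cy'])/d['fy']*z,-z],-1)
    return p@T[:3,:3].T+T[:3,3]
def ray(d,u,v,h):
    T=E2W(d); r=T[:3,:3]@np.array([(u-d['cx'])/d['fx'],-(v-d['cy'])/d['fy'],-1]); o=T[:3,3]
    return o+r*(h-o[2])/r[2]
def proj(d,P):
    T=np.linalg.inv(E2W(d)); p=T[:3,:3]@np.asarray(P)+T[:3,3]
    return d['cx']+d['fx']*p[0]/-p[2], d['cy']-d['fy']*p[1]/-p[2]
def crop(fn,x0,y0,x1,y1,s,out):
    im=cv2.imread('pics/'+fn+'.png')[y0:y1,x0:x1]; cv2.imwrite('pics/'+out,cv2.resize(im,None,fx=s,fy=s,interpolation=cv2.INTER_CUBIC))
def mask(d,lo,hi):
    return cv2.inRange(cv2.cvtColor(d['frame'],cv2.COLOR_RGB2HSV),lo,hi)
def blobs(m,amin=15):
    n,l,s,c=cv2.connectedComponentsWithStats(m); return [(i,s[i,4],c[i]) for i in range(1,n) if s[i,4]>=amin],l
E
python3 - <<'E'
from h import *
for n in['top0','side0']:
    d=load(n);c=cloud(d)
    for nm,lo,hi in[('green',(50,100,60),(80,255,255)),('orange',(8,180,80),(22,255,255))]:
        b,l=blobs(mask(d,lo,hi))
        for i,a,ct in b:
            P=c[l==i]; print(n,nm,a,ct.round(1),np.median(P,0).round(3),P.min(0).round(3),P.max(0).round(3))
crop('top0',240,100,400,250,5,'c1.png'); crop('side0',280,120,430,270,5,'c2.png')
E
```

```text
top0 green 77 [343.4 222.8] [ 0.547 -0.007  0.078] [ 0.537 -0.019  0.068] [0.559 0.003 0.085]
top0 orange 871 [408.8 137.2] [ 0.782 -0.175  0.039] [ 0.434 -0.208  0.003] [0.857 0.032 0.966]
top0 orange 528 [323.9 190.7] [0.622 0.042 0.091] [0.434 0.001 0.044] [0.664 0.082 0.966]
top0 orange 191 [399.  210.7] [ 0.59  -0.152  0.019] [ 0.434 -0.181  0.012] [0.606 0.032 0.966]
side0 green 37 [320.8 226.9] [ 0.549 -0.011  0.079] [ 0.54  -0.02   0.063] [0.559 0.003 0.084]
side0 orange 286 [343.1 209.9] [0.624 0.03  0.092] [ 0.419 -0.793  0.044] [0.646 0.123 1.109]
side0 orange 623 [414.4 268.4] [ 0.787 -0.19   0.039] [ 0.419 -0.793  0.008] [ 0.847 -0.152  1.109]
side0 orange 140 [344.8 278.2] [ 0.591 -0.166  0.019] [ 0.577 -0.187  0.006] [ 0.607 -0.132  0.052]
```

View pics/c1.png

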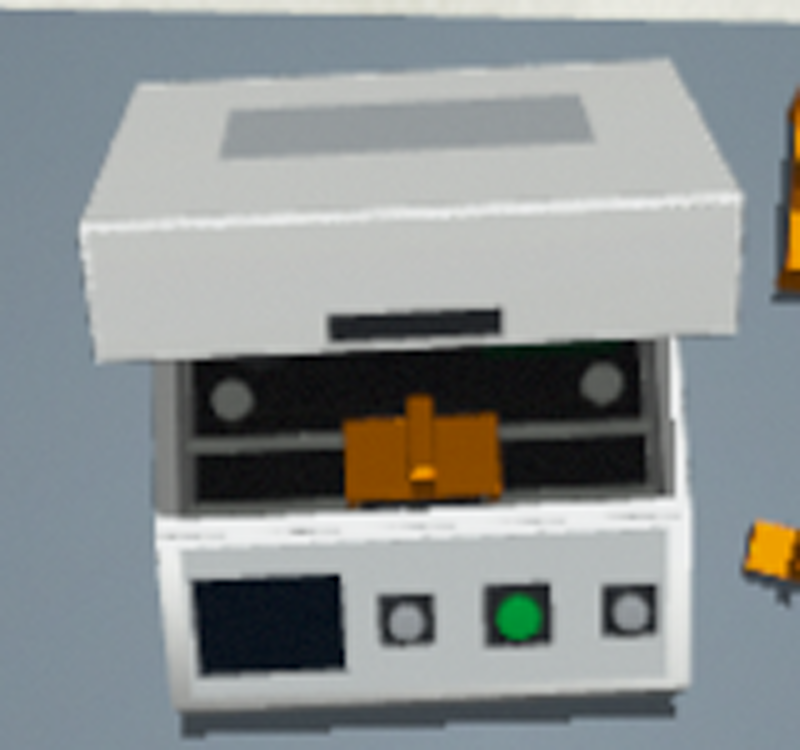

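View pics/c2.png

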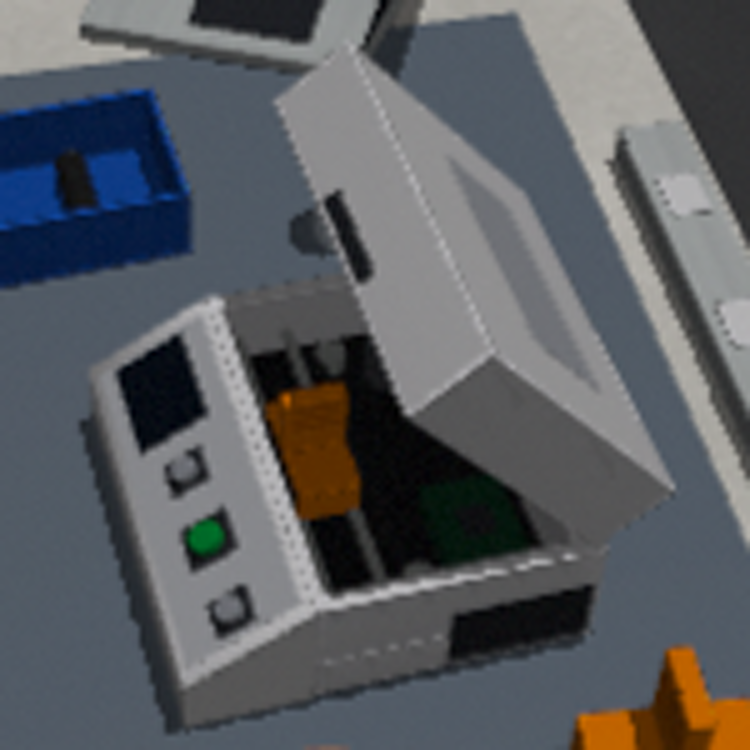

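```bash
python3 - <<'E'
from h import *
for n,boxes in[('top0',{'cover':(275,118,370,140),'frontface':(262,150,300,166),'console':(275,212,372,236)}),('side0',{'cover':(365,150,405,205),'console':(310,185,335,250)})]:
    d=load(n);c=cloud(d)
    for k,(a,b,e,f) in boxes.items():
        P=c[b:f,a:e].reshape(-1,3); z=d['range_z'][b:f,a:e].ravel(); P=P[z>0]
        m=np.ones(len(P),bool)
        for _ in range(8):
            ce=P[m].mean(0); nn=np.linalg.svd(P[m]-ce,full_matrices=False)[2][2]; r=(P-ce)@nn; m=abs(r)<max(.003,1.5*np.median(abs(r)))
        nn*=np.sign(nn[2]); print(n,k,ce.round(4),nn.round(4),'tilt',np.degrees(np.arccos(nn[2])).round(2),'az',np.degrees(np.arctan2(nn[1],nn[0])).round(2),m.mean().round(2),r[m].std().round(4))
# key positions
d=load('top0'); b,l=blobs(mask(d,(50,100,60),(80,255,255)),30)
g=b[0][2]; print('green top',g,ray(d,*g,0.081))
d2=load('side0'); b,l=blobs(mask(d2,(50,100,60),(80,255,255)),30); print('green side',ray(d2,*b[0][2],0.081))
for dd,(x0,y0,x1,y1) in[(d,(315,216,329,231)),(d,(360,215,372,228)),(d2,(312,207,323,219)),(d2,(321,236,332,247))]:
    im=cv2.cvtColor(dd['frame'],cv2.COLOR_RGB2GRAY); s=cv2.resize(im[y0:y1,x0:x1],None,fx=8,fy=8,interpolation=cv2.INTER_CUBIC)
    print(s.shape, np.round(np.median(im[y0:y1,x0:x1]))); 
crop('top0',305,205,385,240,10,'c3.png'); crop('side0',300,195,350,255,10,'c4.png')
E
```

```text
top0 cover [0.7318 0.0492 0.2256] [0.7692 0.0542 0.6367] tilt 50.45 az 4.03 1.0 0.0005
top0 frontface [0.6491 0.1279 0.2744] [-0.6396 -0.0464  0.7673] tilt 39.88 az -175.85 1.0 0.0011
top0 console [0.5448 0.0454 0.0726] [-0.5022 -0.0357  0.864 ] tilt 30.23 az -175.94 0.9 0.0013
side0 cover [0.7464 0.0369 0.212 ] [0.7692 0.053  0.6368] tilt 50.45 az 3.94 0.53 0.0008
side0 console [0.5577 0.0251 0.0766] [-0.4951 -0.0323  0.8682] tilt 29.75 az -176.27 0.73 0.0015
green top [343.35064935 222.81818182] [ 0.54699403 -0.0072612   0.081     ]
green side [ 0.54904327 -0.01285873  0.081     ]
(120, 112) 147.0
(104, 96) 122.0
(96, 88) 110.0
(88, 88) 106.0
```

View pics/c3.png

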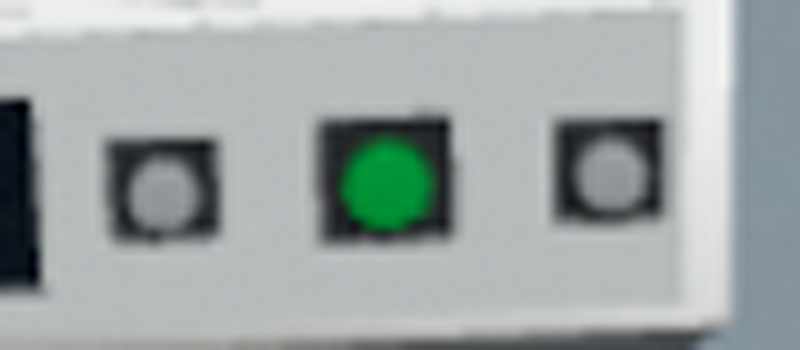

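View pics/c4.png

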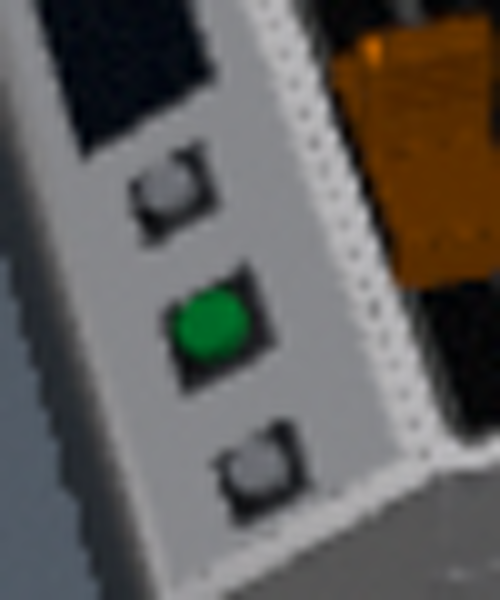

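```bash
python3 - <<'E'
from h import *
y=np.radians(4.0); X=np.array([np.cos(y),np.sin(y)]); Y=np.array([-X[1],X[0]])
d=load('top0'); d2=load('side0')
def s(p): return (p[:2]@X).round(4),(p[:2]@Y).round(4)
def o(P):print(P[0].round(4),P[1:])
for u,v in[(256.4,145.6),(388.2,139)]: print('covedge',s(ray(d,u,v,.2924)))
for u,v in[(280+275/5,120+102/5) ,(280+493/5,120+352/5)]: pass
print('side R edge',s(ray(d2,280+493/5,120+354/5,.2924)))
# fin top in top: front top edge, and back
c3=lambda u,v:(240+u/5,100+v/5)
for u,v in[(410,466),(436,466),(408,396),(433,396)]: print('fintop',ray(d,*c3(u,v),.136).round(4),s(ray(d,*c3(u,v),.136)))
for u,v in[(345,417),(498,412),(500,500),(345,504)]: print('plate',s(ray(d,*c3(u,v),.091)))
for u,v in[(275,395),(345,388),(360,515) ]: print('plate side',s(ray(d2,280+u/5,120+v/5,.091)))
for nm,dd,u,v in[('menu',d,305+16.4,205+19.2),('start',d,305+38.7,205+18.4),('stop',d,305+61.2,205+17.3),('menu2',d2,300+16.8,195+18.3),('start2',d2,300+21.2,195+32.5),('stop2',d2,300+26.0,195+46.3)]: print(nm,s(ray(dd,u,v,.081)))
# tray corners
crop('top0',410,195,530,295,6,'c5.png')
E
```

```text
covedge (np.float64(0.677), np.float64(0.1265))
covedge (np.float64(0.6783), np.float64(-0.1294))
side R edge (np.float64(0.6808), np.float64(-0.1346))
fintop [0.6081 0.046  0.136 ] (np.float64(0.6098), np.float64(0.0035))
fintop [0.6084 0.0339 0.136 ] (np.float64(0.6092), np.float64(-0.0086))
fintop [0.6416 0.0479 0.136 ] (np.float64(0.6433), np.float64(0.003))
fintop [0.6418 0.0362 0.136 ] (np.float64(0.6428), np.float64(-0.0087))
plate (np.float64(0.6454), np.float64(0.0346))
plate (np.float64(0.6445), np.float64(-0.0409))
plate (np.float64(0.6003), np.float64(-0.0396))
plate (np.float64(0.6017), np.float64(0.0362))
plate side (np.float64(0.6155), np.float64(0.0368))
plate side (np.float64(0.6596), np.float64(0.0311))
plate side (np.float64(0.639), np.float64(-0.0684))
menu (np.float64(0.5441), np.float64(0.0083))
start (np.float64(0.5437), np.float64(-0.0462))
stop (np.float64(0.544), np.float64(-0.1011))
menu2 (np.float64(0.548), np.float64(0.0031))
start2 (np.float64(0.5474), np.float64(-0.0537))
stop2 (np.float64(0.5484), np.float64(-0.1064))
```

View pics/c5.png

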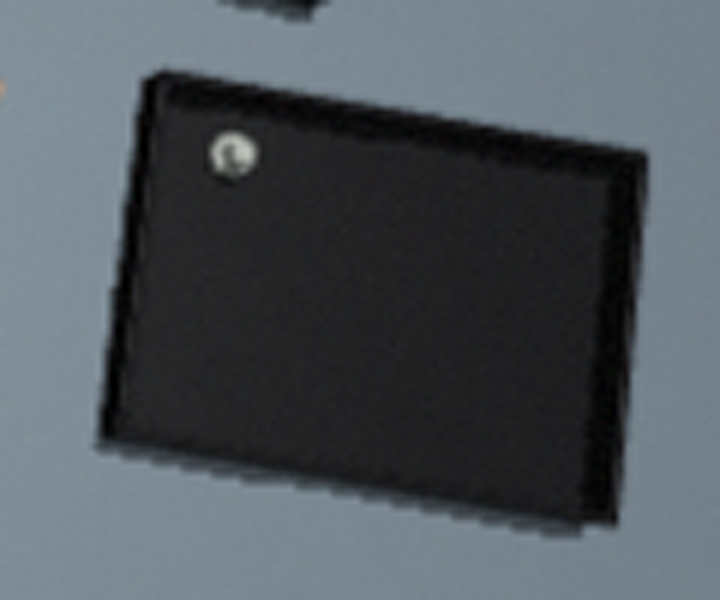

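Candidates for the lock: orange part in the bay at top px (324,191), a larger one on the bench at (409,137), a smaller one at (399,211). The bay one sits on the carriage, and its plate measures 76 mm, so it is the middle-sized part. In the crops its fin, plate and carriage position all agree with that. The scanner has a yaw of 4°, and the cover is 50.45° (0.88 rad) open.

```bash
python3 -m jog '{"delta_pos":[[0.45,0.88,0.05],[0.45,0.88,0.05],[0.45,0.88,0.05],[0.45,0.88,0.05],[0.45,0.88,0.05],[0.45,0.88,0.05],[0.45,0.88,0.05],[0.45,0.88,0.05],[0.45,0.88,0.05],[0.45,0.88,0.05]],"turn":[[0,0,-1],[0,0,-1],[0,0,-0.54],[0,0,0],[0.07,-0.998,0],[0.07,-0.998,0],[0.07,-0.998,0],[0.07,-0.998,0],[0.07,-0.998,0],[0,0,0]],"hand":[1,1,1,1,1,1,1,1,1,1]}' 60
python3 - <<'E'
from h import *
y=np.radians(4.0); X=np.array([np.cos(y),np.sin(y)]); Y=np.array([-X[1],X[0]])
d=load('top0'); c=lambda u,v:(410+u/6,195+v/6)
P=[ray(d,*c(*q),.03) for q in[(148,75),(648,152),(615,522),(98,445)]]
for p in P: print(p.round(4))
C=np.mean(P,0); print('tray',C, [np.linalg.norm(P[i]-P[i-1]).round(3) for i in range(4)], np.degrees(np.arctan2(*(P[0]-P[1])[[1,0]])))
print('screw',ray(d,*c(235,152),.027))
o=bot.get_obs(); print(o['q'])
E
```

```text
time: 1.15
ee_pos: [0.4472, -0.0661, 0.2493]
tcp_rot: [-179.8, -39.8, 3.8]
wrist_force: [1.4, -2.2, -0.9]
opening: 0.0852
[ 0.5998 -0.2451  0.03  ]
[ 0.5719 -0.4563  0.03  ]
[ 0.4166 -0.4324  0.03  ]
[ 0.4418 -0.22    0.03  ]
tray [ 0.50752048 -0.33845464  0.03      ] [np.float64(0.16), np.float64(0.213), np.float64(0.157), np.float64(0.214)] 82.48703116132057
screw [ 0.56767189 -0.2822221   0.027     ]
[-16.65193758 -47.99686489 -36.23125485  63.88413107  13.15291914
 163.98836651]
```

```bash
python3 -m jog '{"delta_pos":[[0.1,0.2,0],[0.1,0.2,0],[0.1,0.2,0],[0.1,0.2,0],[0.1,0.2,0],[0.1,0.2,0],[0.1,0.2,0],[0.1,0.2,0],[0.1,0.2,0],[0.1,0.2,0]],"turn":[[-0.685,-0.048,0.818],[-0.685,-0.048,0.818],[-0.685,-0.048,0.818],[-0.685,-0.048,0.818],[-0.685,-0.048,0.818],[-0.685,-0.048,0.818],[-0.685,-0.048,0.818],[-0.685,-0.048,0.818],[-0.685,-0.048,0.818],[-0.685,-0.048,0.818]],"hand":[1,1,1,1,1,1,1,1,1,1]}'
python3 -m jog '{"delta_pos":[[0,0,0],[0,0,0],[0,0,0],[0,0,0],[0,0,0],[0,0,0],[0,0,0],[0,0,0],[0,0,0],[0,0,0]],"turn":[[-0.685,-0.048,0.818],[-0.685,-0.048,0.818],[-0.685,-0.048,0.818],[-0.685,-0.048,0.818],[-0.685,-0.048,0.818],[-0.685,-0.048,0.818],[-0.685,-0.048,0.818],[-0.685,-0.048,0.818],[-0.685,-0.048,0.818],[-0.685,-0.048,0.818]],"hand":[1,1,1,1,1,1,1,1,1,1]}'
python3 - <<'E'
from h import *
o=bot.get_obs(); print(o['q'])
snap('wrist','w1.png')
E
```

```text
time: 2.15
ee_pos: [0.4988, 0.0329, 0.2555]
tcp_rot: [140.1, -2.6, 90.8]
wrist_force: [0.1, 0.1, 0.4]
opening: 0.0855
time: 3.15
ee_pos: [0.4986, 0.0325, 0.2554]
tcp_rot: [172.8, 39.5, 172.8]
wrist_force: [0.2, 0.4, -0.6]
opening: 0.0855
[  3.57344593 -42.49728739 -33.77042622  58.69253694   0.26838423
   8.32748374]
```

View pics/w1.png

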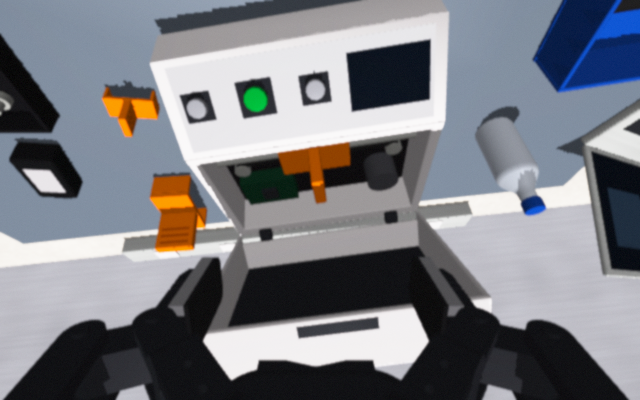

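```bash
cat >> h.py <<'E'
ya=np.radians(4.0); X=np.array([np.cos(ya),np.sin(ya),0]); Y=np.array([-X[1],X[0],0]); Z=np.array([0,0,1.])
def Rt(t,yaw=4.0):
    y=np.radians(yaw);x=np.array([np.cos(y),np.sin(y),0]); t=np.radians(t)
    z=np.sin(t)*x-np.cos(t)*Z; xx=-np.cos(t)*x-np.sin(t)*Z
    return np.stack([xx,np.cross(z,xx),z],1)
def need(Rg,Pg):
    o=bot.get_obs(); Rc=R.from_euler('xyz',o['tcp_rot'],degrees=True)
    rv=np.degrees((R.from_matrix(Rg)*Rc.inv()).as_rotvec())/8; dp=(np.asarray(Pg)-o['ee_pos'])/.05
    print('turn',rv.round(3),'delta',dp.round(3),'F',o['wrist_force'].round(1)); return rv,dp
def st(p): return (p@X).round(4),(p@Y).round(4),round(float(p[2]),4)
E
python3 - <<'E'
from h import *
d=load('w1'); c=cloud(d)
b,l=blobs(mask(d,(50,120,60),(80,255,255)),30)
for i,a,ct in b:
    if a>200: print('green',a,ct,'ray',st(ray(d,*ct,.0812)),'cloud',st(np.median(c[l==i],0)))
b,l=blobs(mask(d,(8,150,60),(22,255,255)),30)
for i,a,ct in b:
    P=c[l==i]; print(a,ct,P.min(0),P.max(0))
for u,v in[(198,108),(316,90)]: print(st(ray(d,u,v,.0812)))
crop('w1',140,20,460,240,2.5,'c6.png')
need(Rt(40),[0.56,.036,.2])
E
```

```text
green 527 [255.0740038   99.05502846] ray (np.float64(0.5419), np.float64(-0.0443), 0.0812) cloud (np.float64(0.5455), np.float64(-0.0453), 0.0769)
1377 [130.10384895 109.34858388] [ 0.34794759 -0.19659142 -0.0017445 ] [0.65186047 0.03400884 0.31341189]
1999 [315.65082541 163.95897949] [ 0.34794759 -0.00216201  0.04445645] [0.74701231 0.09105755 0.31341189]
2995 [175.92988314 213.20100167] [ 0.34794759 -0.23657795 -0.0009322 ] [0.8463401  0.03400884 0.31341189]
(np.float64(0.5417), np.float64(-0.0964), 0.0812)
(np.float64(0.5427), np.float64(0.0104), 0.0812)
turn [-0.651 -0.041  0.778] delta [ 1.228  0.07  -1.109] F [ 0.2 -0.2 -0.8]
```

View pics/c6.png

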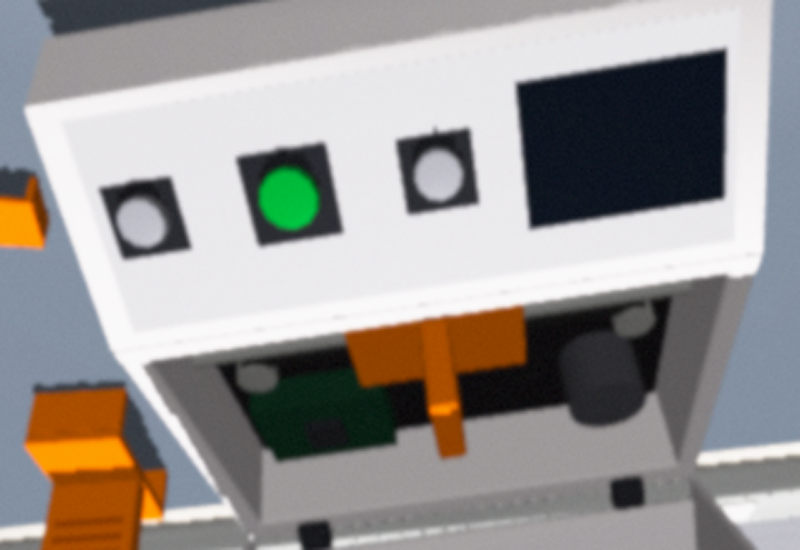

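```bash
python3 - <<'E'
from h import *
d=load('w1')
for u,v in[(430,407),(458,405),(441,458),(465,455)]: print(st(ray(d,140+u/2.5,20+v/2.5,.136)))
for u,v in[(348,333),(527,308),(363,385),(524,364)]: print('plate',st(ray(d,140+u/2.5,20+v/2.5,.091)))
E
```

```text
(np.float64(0.6048), np.float64(-0.006), 0.136)
(np.float64(0.6062), np.float64(0.0046), 0.136)
(np.float64(0.6434), np.float64(-0.0062), 0.136)
(np.float64(0.6437), np.float64(0.004), 0.136)
plate (np.float64(0.6075), np.float64(-0.0368), 0.091)
plate (np.float64(0.6088), np.float64(0.0382), 0.091)
plate (np.float64(0.6445), np.float64(-0.0378), 0.091)
plate (np.float64(0.6467), np.float64(0.036), 0.091)
```

```bash
python3 -m jog '{"delta_pos":[[0,0,0],[0.477,0.038,-0.502],[0.477,0.038,-0.502],[0.477,0.037,-0.502],[0.477,0.037,-0.502],[0.257,0.018,-0.31],[0.257,0.018,-0.31],[0.257,0.018,-0.31],[0,0,0],[0,0,0]],"turn":[[-0.651,-0.041,0.778],[0,0,0],[0,0,0],[0,0,0],[0,0,0],[0,0,0],[0,0,0],[0,0,0],[0,0,0],[0,0,0]],"hand":[1,1,1,1,1,1,1,1,1,1]}'
python3 - <<'E'
from h import *
need(Rt(40),[.6326,.0427,.1085]); snap('wrist','w2.png')
E
```

```text
time: 4.2
ee_pos: [0.6323, 0.0426, 0.1084]
tcp_rot: [179.2, 39.9, -177.3]
wrist_force: [-0.6, -0.7, 0.1]
opening: 0.0853
turn [-0.078 -0.012  0.094] delta [0.006 0.001 0.003] F [-0.6 -0.7  0.1]
```

View pics/w2.png

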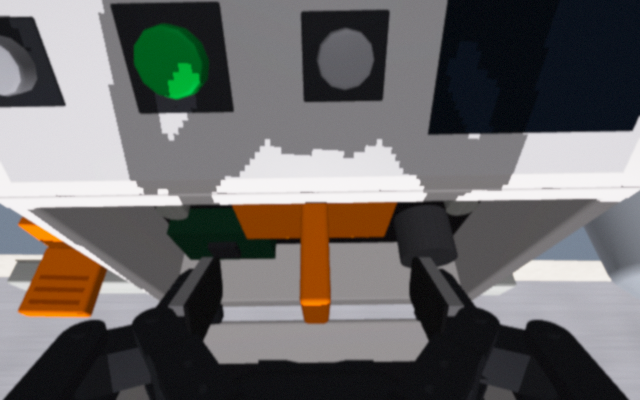

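The fin is centred between the open fingers at px (315,255), so I close on it.

```bash
python3 -m jog '{"delta_pos":[[0,0,0],[0,0,0],[0,0,0],[0,0,0],[0,0,0],[0,0,0],[0,0,0],[0,0,0],[0,0,0],[0,0,0]],"turn":[[-0.08,-0.01,0.09],[0,0,0],[0,0,0],[0,0,0],[0,0,0],[0,0,0],[0,0,0],[0,0,0],[0,0,0],[0,0,0]],"hand":[1,-1,-1,-1,-1,-1,-1,-1,-1,-1]}' 40
python3 - <<'E'
from h import *
print(bot.get_obs()['q']);snap('wrist','w3.png')
E
```

```text
time: 5.25
ee_pos: [0.6328, 0.0427, 0.1089]
tcp_rot: [-179.9, 40.1, -175.9]
wrist_force: [-0.9, -0.7, 1.0]
opening: 0.0114
[  3.8190315  -20.80796816 -37.58924712  33.14979045   0.09290091
  -0.2236132 ]
```

View pics/w3.png

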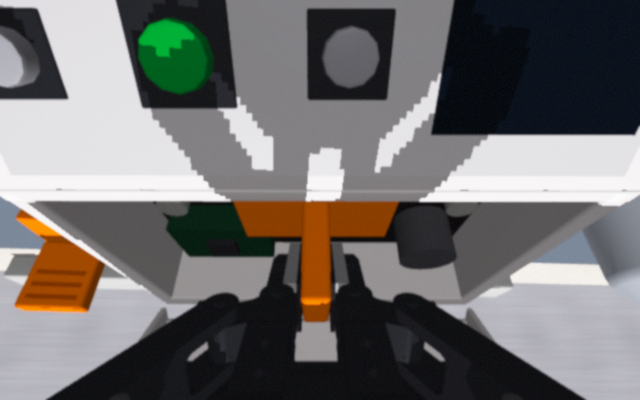

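```bash
python3 -m jog '{"delta_pos":[[0,0,0.2],[0,0,0.2],[0,0,0.2],[0,0,0.2],[0,0,0.1],[-0.5,-0.1,0.4],[-0.5,-0.1,0.4],[-0.5,-0.1,0.4],[-0.5,-0.1,0.4],[-0.5,-0.1,0.4]],"turn":[[0,0,0],[0,0,0],[0,0,0],[0,0,0],[0,0,0],[0,0,0],[0,0,0],[0,0,0],[0,0,0],[0,0,0]],"hand":[-1,-1,-1,-1,-1,-1,-1,-1,-1,-1]}'
python3 - <<'E'
from h import *
print(bot.get_obs()['q']);snap('wrist','w4.png')
E
```

```text
time: 6.3
ee_pos: [0.5065, 0.0176, 0.2549]
tcp_rot: [-179.9, 40.1, -175.9]
wrist_force: [0.6, -0.0, -1.3]
opening: 0.0114
[  0.86732436 -41.42487092 -33.36702489  58.01947993   1.9962598
  -2.48775975]
```

View pics/w4.png

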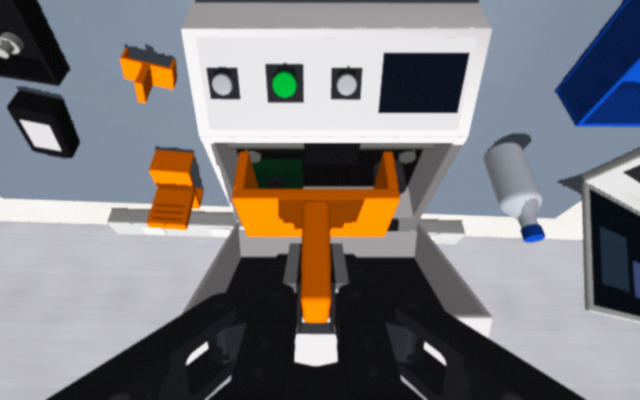

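```bash
python3 -m jog '{"delta_pos":[[0,-0.86,0],[0,-0.86,0],[0,-0.86,0],[0,-0.86,0],[0,-0.86,0],[0,-0.86,-0.4],[0,-0.86,-0.4],[0,-0.86,-0.4],[0,-0.86,-0.4],[0,0,-0.4]],"turn":[[0,0,0],[0,0,-0.33],[0,0,-0.33],[0,0,-0.33],[0,0,-0.33],[0,0,-0.33],[0,0,-0.33],[0,0,-0.33],[0,0,-0.33],[0,0,-0.33]],"hand":[-1,-1,-1,-1,-1,-1,-1,-1,-1,-1]}'
python3 - <<'E'
from h import *
print(bot.get_obs()['q']);need(Rt(40,-20),[.503,-.370,.053]);snap('wrist','w5.png');snap('side','s5.png')
E
```

```text
time: 7.35
ee_pos: [0.507, -0.3735, 0.1526]
tcp_rot: [-179.9, 40.0, 160.0]
wrist_force: [-0.7, 0.9, -1.1]
opening: 0.0115
[-42.81377215 -20.51801229 -32.07040053  40.67992826  14.32819382
 -17.86688785]
turn [ 0.012 -0.003  0.007] delta [-0.08   0.071 -1.991] F [-0.7  0.9 -1.1]
```

View pics/w5.png

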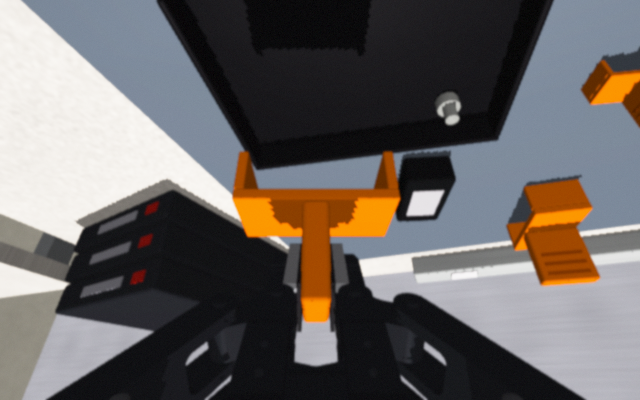

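View pics/s5.png

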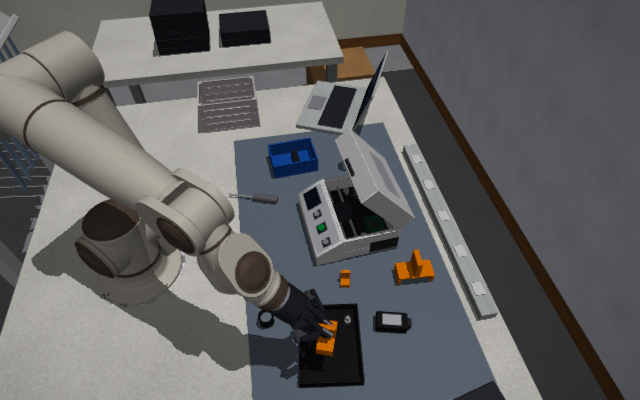

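```bash
python3 -m jog '{"delta_pos":[[-0.08,0.07,-0.4],[0,0,-0.4],[0,0,-0.4],[0,0,-0.4],[0,0,-0.2],[0,0,-0.1],[0,0,-0.06],[0,0,-0.03],[0,0,-0.01],[0,0,0]],"turn":[[0,0,0],[0,0,0],[0,0,0],[0,0,0],[0,0,0],[0,0,0],[0,0,0],[0,0,0],[0,0,0],[0,0,0]],"hand":[-1,-1,-1,-1,-1,-1,-1,-1,-1,-1]}'
python3 - <<'E'
from h import *
snap('wrist','w6.png')
E
```

```text
time: 8.45
ee_pos: [0.504, -0.366, 0.0546]
tcp_rot: [-179.9, 40.1, 160.4]
wrist_force: [0.1, 0.2, -1.2]
opening: 0.0117
```

View pics/w6.png

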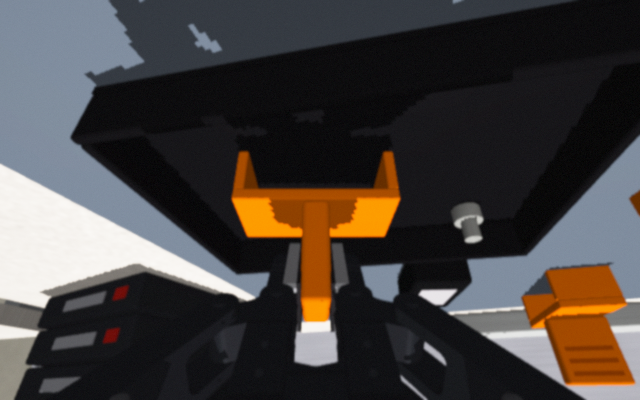

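```bash
python3 -m jog '{"delta_pos":[[0,0,-0.02],[0,0,-0.02],[0,0,-0.02],[0,0,0],[0,0,0],[0,0,0],[0,0,0],[0,0,0],[0,0,0],[0,0,0]],"turn":[[0,0,0],[0,0,0],[0,0,0],[0,0,0],[0,0,0],[0,0,0],[0,0,0],[0,0,0],[0,0,0],[0,0,0]],"hand":[-1,-1,-1,-1,-1,-1,-1,-1,-1,-1]}'
```

```text
time: 9.5
ee_pos: [0.5038, -0.3659, 0.051]
tcp_rot: [-179.9, 40.1, 160.4]
wrist_force: [-0.4, -0.9, 0.4]
opening: 0.0116
```

```bash
python3 -m jog '{"delta_pos":[[0,0,-0.02],[0,0,-0.02],[0,0,0],[0,0,0],[0,0,0],[0,0,0],[0,0,0],[0,0,0],[0,0,0],[0,0,0]],"turn":[[0,0,0],[0,0,0],[0,0,0],[0,0,0],[0,0,0],[0,0,0],[0,0,0],[0,0,0],[0,0,0],[0,0,0]],"hand":[-1,-1,-1,-1,-1,-1,-1,-1,-1,-1]}'
```

```text
time: 10.5
ee_pos: [0.5047, -0.3664, 0.0509]
tcp_rot: [-179.8, 40.2, 160.4]
wrist_force: [-2.1, 1.4, 9.3]
opening: 0.0115
```

Contact with 9 N upward shows the feet are on the tray floor. I ease up 1 mm, open the fingers and back off along the tool axis.

```bash
python3 -m jog '{"delta_pos":[[0,0,0.02],[0,0,0],[0,0,0],[0,0,0],[0,0,0],[0,0,0],[0,0,0],[0,0,0],[0,0,0],[0,0,0]],"turn":[[0,0,0],[0,0,0],[0,0,0],[0,0,0],[0,0,0],[0,0,0],[0,0,0],[0,0,0],[0,0,0],[0,0,0]],"hand":[-1,1,1,1,1,1,1,1,1,1]}'
python3 -m jog '{"delta_pos":[[-0.12,0.044,0.153],[-0.24,0.09,0.31],[-0.36,0.13,0.46],[-0.36,0.13,0.46],[0,0,0.7],[0,0.2,0.7],[0,0.5,0.4],[0,0.8,0.2],[0,0.8,0],[0,0.8,0]],"turn":[[0,0,0],[0,0,0],[0,0,0],[0,0,0],[0,0,0],[0,0,0.5],[0,0,0.6],[0,0,0.6],[0,0,0.6],[0,0,0.6]],"hand":[1,1,1,1,1,1,1,1,1,1]}'
python3 - <<'E'
from h import *
print(bot.get_obs()['q']);snap('top','t7.png');snap('side','s7.png')
E
```

```text
time: 11.5
ee_pos: [0.5037, -0.3658, 0.0499]
tcp_rot: [-179.9, 40.1, 160.4]
wrist_force: [0.7, -0.3, -0.2]
opening: 0.0855
time: 12.5
ee_pos: [0.4492, -0.1898, 0.2203]
tcp_rot: [-179.8, 40.1, -176.3]
wrist_force: [1.4, 0.0, 0.3]
opening: 0.0857
[-37.09343411 -38.23073333 -34.51043795  61.0854316   24.78607628
 -33.41116739]
```

View pics/t7.png

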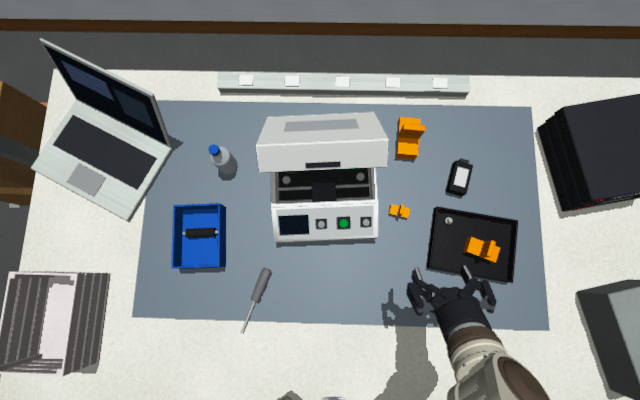

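View pics/s7.png

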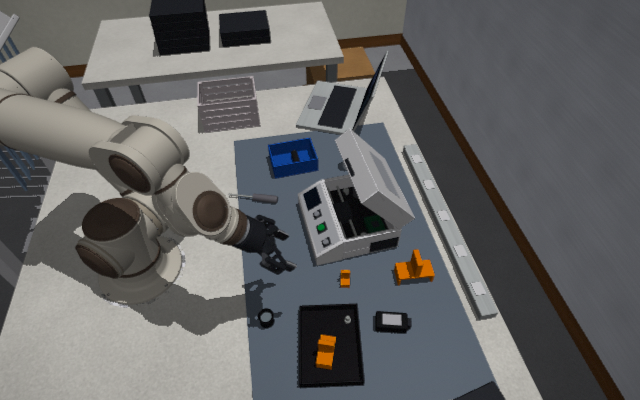

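```bash
python3 -m jog '{"delta_pos":[[0.1,0.4,0.93],[0.1,0.4,0.93],[0.1,0.4,0.93],[0.697,0.504,0],[0.697,0.504,0],[0.697,0.504,0],[0.697,0.504,0],[0.697,0.504,0],[0.697,0.504,0],[0.697,0.504,0]],"turn":[[0,0,0],[-0.035,0.5,0],[-0.035,0.5,0],[-0.035,0.5,0],[-0.035,0.5,0],[-0.035,0.5,0],[0,0,0],[0,0,0],[0,0,0],[0,0,0]],"hand":[-1,-1,-1,-1,-1,-1,-1,-1,-1,-1]}'
python3 - <<'E'
from h import *
print(bot.get_obs()['q']);need(Rt(20),[.708,.0465,.36]);snap('side','s8.png')
E
```

```text
time: 13.6
ee_pos: [0.7098, 0.0449, 0.3563]
tcp_rot: [-179.7, 20.0, -176.4]
wrist_force: [-0.3, -1.0, 0.6]
opening: 0.0002
[ 3.74985553 10.81084702 27.90230241 87.05064252 -0.32675832  0.15792358]
turn [0.031 0.007 0.064] delta [-0.035  0.032  0.074] F [-0.3 -1.   0.6]
```

View pics/s8.png

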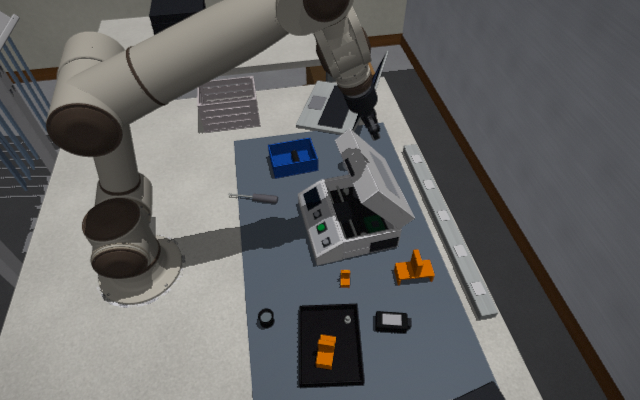

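```bash
cat > w.py <<'E'
from h import *
def C(th,L=.185,s0=.659,off=(.0103,.0038)):
    return np.array([s0+.1-L*np.cos(th)+.06*np.sin(th)+off[0], .1+L*np.sin(th)+.06*np.cos(th)+off[1]])
def W(th,t=-.003,**k):
    c=C(th,**k); p=c[0]*X+t*Y; return np.array([p[0],p[1],c[1]])
E
python3 - <<'E'
from w import *
p=bot.get_obs()['ee_pos']
for th in [50.45,48,45,42,39,36,33,30,27,24,21,18,15,12,9,6,4,2,0,-1]:
    q=W(np.radians(th)); print(th,q.round(4),((q-p)/.05).round(3)); p=q
E
```

```text
50.45 [0.6963 0.0457 0.2847] [-0.352 -0.052 -1.347]
48 [0.6886 0.0451 0.2814] [-0.153 -0.011 -0.064]
45 [0.6795 0.0445 0.277 ] [-0.183 -0.013 -0.088]
42 [0.6705 0.0439 0.2722] [-0.178 -0.012 -0.097]
39 [0.6619 0.0433 0.2669] [-0.173 -0.012 -0.106]
36 [0.6535 0.0427 0.2611] [-0.167 -0.012 -0.115]
33 [0.6455 0.0421 0.2549] [-0.161 -0.011 -0.124]
30 [0.6377 0.0416 0.2483] [-0.154 -0.011 -0.132]
27 [0.6304 0.0411 0.2412] [-0.147 -0.01  -0.14 ]
24 [0.6234 0.0406 0.2339] [-0.14  -0.01  -0.148]
21 [0.6168 0.0401 0.2261] [-0.132 -0.009 -0.155]
18 [0.6106 0.0397 0.218 ] [-0.124 -0.009 -0.162]
15 [0.6049 0.0393 0.2096] [-0.115 -0.008 -0.168]
12 [0.5996 0.0389 0.201 ] [-0.106 -0.007 -0.174]
9 [0.5947 0.0386 0.192 ] [-0.097 -0.007 -0.179]
6 [0.5904 0.0383 0.1828] [-0.087 -0.006 -0.184]
4 [0.5877 0.0381 0.1766] [-0.053 -0.004 -0.125]
2 [0.5853 0.0379 0.1702] [-0.048 -0.003 -0.127]
0 [0.5831 0.0378 0.1638] [-0.044 -0.003 -0.128]
-1 [0.5821 0.0377 0.1606] [-0.02  -0.001 -0.065]
```

```bash
python3 -m jog '{"delta_pos":[[0,0,-0.475],[0,0,-0.475],[0,0,-0.475],[-0.15,0,0],[-0.12,0,0],[-0.153,-0.011,-0.064],[-0.183,-0.013,-0.088],[-0.178,-0.012,-0.097],[-0.173,-0.012,-0.106],[-0.167,-0.012,-0.115]],"turn":[[0,0,0],[0,0,0],[0,0,0],[0,0,0],[0,0,0],[0,0,0],[0,0,0],[0,0,0],[0,0,0],[0,0,0]],"hand":[-1,-1,-1,-1,-1,-1,-1,-1,-1,-1]}'
python3 - <<'E'
from h import *
snap('side','s9.png'); crop('s9',250,80,450,280,4,'c9.png')
E
```

```text
time: 14.65
ee_pos: [0.6521, 0.041, 0.264]
tcp_rot: [-179.7, 20.2, -176.4]
wrist_force: [2.2, 0.2, 1.8]
opening: -0.0002
```

View pics/c9.png

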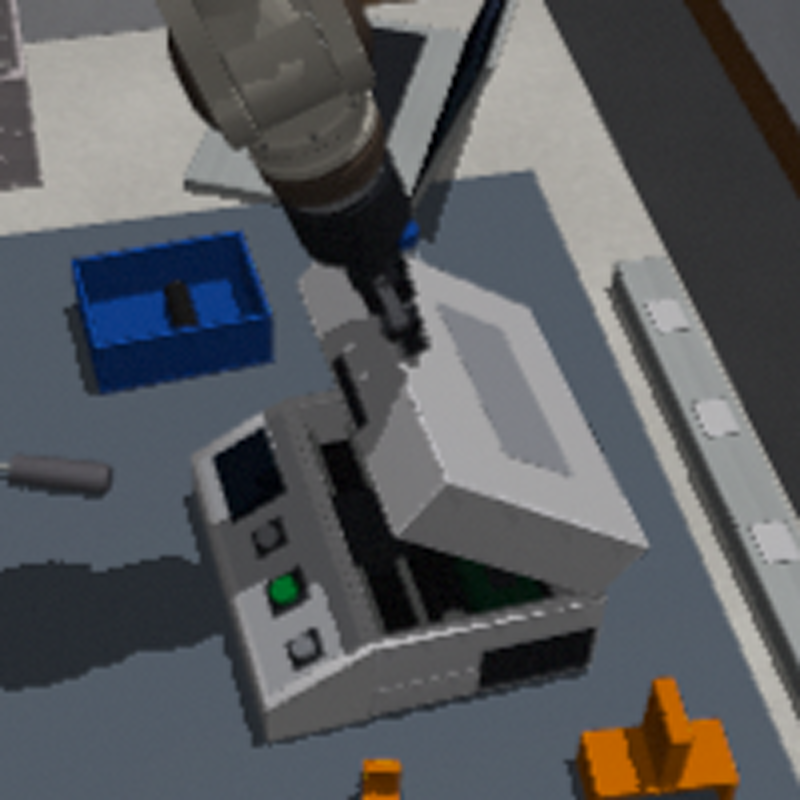

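The cover is closing, with the contact just behind its front edge at crop px (413,350). I carry on along the arc.

```bash
python3 -m jog '{"delta_pos":[[-0.161,-0.011,-0.124],[-0.154,-0.011,-0.132],[-0.147,-0.01,-0.14],[-0.14,-0.01,-0.148],[-0.132,-0.009,-0.155],[-0.124,-0.009,-0.162],[-0.115,-0.008,-0.168],[-0.106,-0.007,-0.174],[-0.097,-0.007,-0.179],[-0.087,-0.006,-0.184]],"turn":[[0,0,0],[0,0,0],[0,0,0],[0,0,0],[0,0,0],[0,0,0],[0,0,0],[0,0,0],[0,0,0],[0,0,0]],"hand":[-1,-1,-1,-1,-1,-1,-1,-1,-1,-1]}'
python3 - <<'E'
from w import *
need(Rt(20),W(0)); snap('side','s10.png'); crop('s10',250,80,450,280,4,'c10.png')
E
```

```text
time: 15.7
ee_pos: [0.5887, 0.0368, 0.1825]
tcp_rot: [-179.7, 20.0, -176.4]
wrist_force: [-1.4, -0.1, 2.5]
opening: -0.0003
turn [0.03  0.004 0.057] delta [-0.112  0.018 -0.375] F [-1.4 -0.1  2.5]
```

View pics/c10.png

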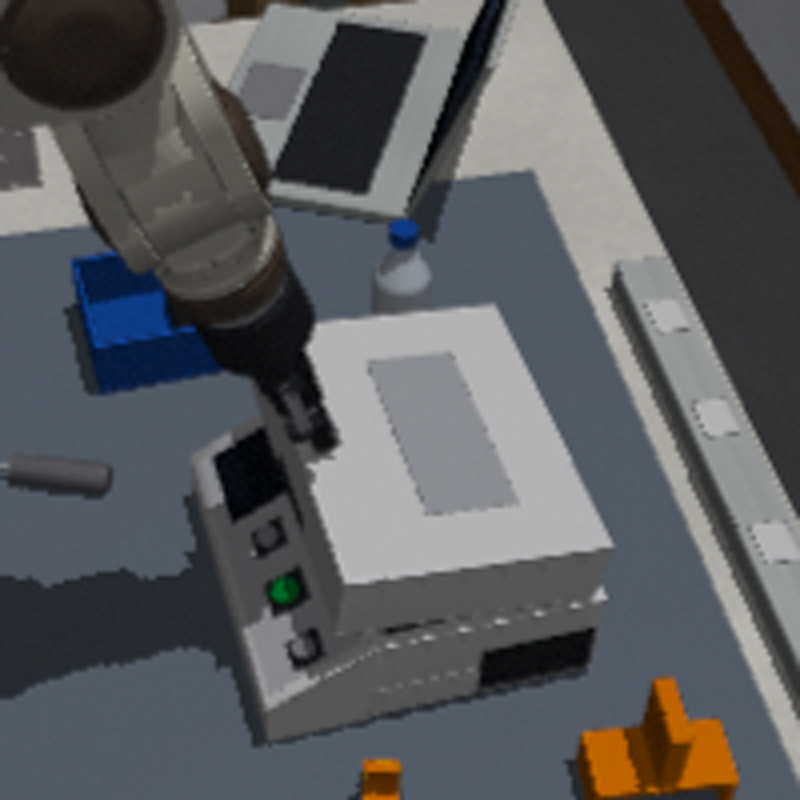

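```bash
python3 -m jog '{"delta_pos":[[-0.03,0,-0.07],[-0.025,0,-0.07],[-0.02,0,-0.07],[-0.02,0,-0.06],[-0.01,0,-0.04],[-0.01,0,-0.03],[0,0,-0.03],[0,0,-0.02],[0,0,0],[0,0,0]],"turn":[[0,0,0],[0,0,0],[0,0,0],[0,0,0],[0,0,0],[0,0,0],[0,0,0],[0,0,0],[0,0,0],[0,0,0]],"hand":[-1,-1,-1,-1,-1,-1,-1,-1,-1,-1]}'
```

```text
time: 16.75
ee_pos: [0.5834, 0.0369, 0.1634]
tcp_rot: [-179.7, 20.0, -176.4]
wrist_force: [-0.6, -0.0, 0.6]
opening: -0.0001
```

```bash
python3 -m jog '{"delta_pos":[[0,0,-0.01],[0,0,-0.01],[0,0,-0.01],[0,0,-0.01],[0,0,0],[0,0,0],[0,0,0],[0,0,0],[0,0,0],[0,0,0]],"turn":[[0,0,0],[0,0,0],[0,0,0],[0,0,0],[0,0,0],[0,0,0],[0,0,0],[0,0,0],[0,0,0],[0,0,0]],"hand":[-1,-1,-1,-1,-1,-1,-1,-1,-1,-1]}'
```

```text
time: 17.75
ee_pos: [0.5835, 0.0369, 0.1625]
tcp_rot: [-179.7, 20.1, -176.4]
wrist_force: [-3.6, -0.6, 7.5]
opening: 0.0001
```

```bash
python3 -m jog '{"delta_pos":[[0,0,-0.01],[0,0,-0.01],[0,0,0],[0,0,0],[0,0,0],[0,0,0],[0,0,0],[0,0,0],[0,0,0],[0,0,0]],"turn":[[0,0,0],[0,0,0],[0,0,0],[0,0,0],[0,0,0],[0,0,0],[0,0,0],[0,0,0],[0,0,0],[0,0,0]],"hand":[-1,-1,-1,-1,-1,-1,-1,-1,-1,-1]}'
```

```text
time: 18.75
ee_pos: [0.5835, 0.0369, 0.1624]
tcp_rot: [-179.7, 20.1, -176.4]
wrist_force: [-8.2, -0.3, 11.3]
opening: -0.0
```

The cover is against its stop: force rose to 11 N with no further travel. Next I lift off and go and look at the key.

```bash
python3 -m jog '{"delta_pos":[[0,0,0.6],[-0.2,0,0.6],[-0.2,0,0.55],[-0.45,-0.48,-0.5],[-0.45,-0.48,-0.5],[0,0,-0.43],[0,0,-0.43],[0,0,-0.43],[0,0,0],[0,0,0]],"turn":[[0,0,0],[0.05,-0.5,0.05],[0.07,-0.75,0],[0,0,0],[0,0,0],[0,0,0],[0,0,0],[0,0,0],[0,0,0],[0,0,0]],"hand":[-1,-1,-1,-1,-1,-1,-1,-1,-1,-1]}'
python3 - <<'E'
from h import *
print(bot.get_obs()['q']);need(Rt(30),[.519,-.011,.135]);snap('wrist','w11.png');snap('top','t11.png');snap('side','s11.png');crop('s11',250,80,450,280,4,'c11.png')
d=load('w11');c=cloud(d)
b,l=blobs(mask(d,(50,120,60),(80,255,255)),30)
for i,a,ct in b: print('green',a,ct,'ray',st(ray(d,*ct,.0812)),'cloud',st(np.median(c[l==i],0)))
E
```

```text
time: 19.75
ee_pos: [0.5184, -0.0111, 0.1339]
tcp_rot: [180.0, 30.0, -176.1]
wrist_force: [0.6, 0.3, 0.1]
opening: 0.0001
[ -3.20734815 -30.79495628 -36.43819215  54.5039417    3.6027863
  -6.16559987]
turn [-0.006  0.006  0.009] delta [0.013 0.002 0.021] F [0.6 0.3 0.1]
green 808 [317.66955446 208.09034653] ray (np.float64(0.5391), np.float64(-0.0456), 0.0812) cloud (np.float64(0.5442), np.float64(-0.0455), 0.0768)
```

View pics/w11.png

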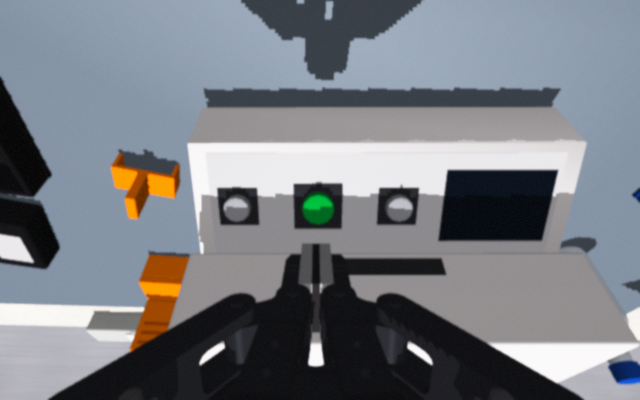

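View pics/c11.png

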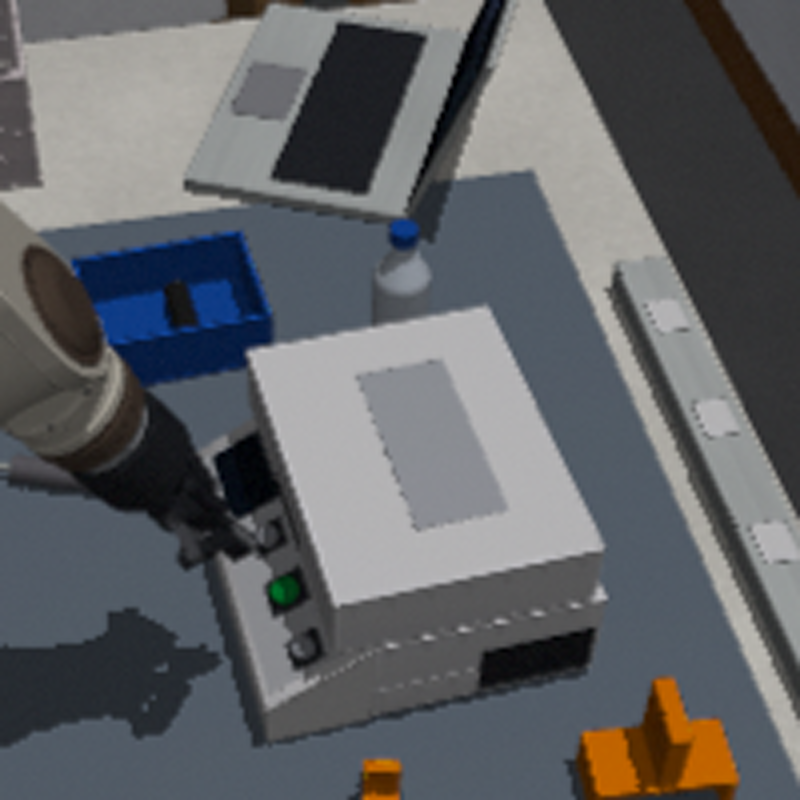

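View pics/t11.png

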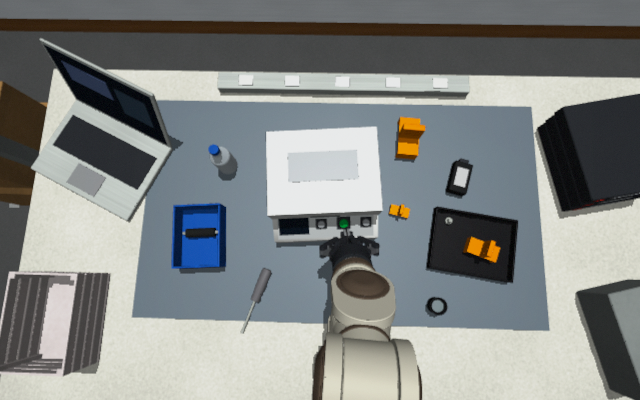

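```bash
python3 -m jog '{"delta_pos":[[0.104,0.012,-0.19],[0.104,0.012,-0.19],[0.104,0.012,-0.19],[0.104,0.012,-0.19],[0.104,0.012,-0.19],[0,0,0],[0,0,0],[0,0,0],[0,0,0],[0,0,0]],"turn":[[0,0,0],[0,0,0],[0,0,0],[0,0,0],[0,0,0],[0,0,0],[0,0,0],[0,0,0],[0,0,0],[0,0,0]],"hand":[-1,-1,-1,-1,-1,-1,-1,-1,-1,-1]}'
cat >> h.py <<'E'
D=.5*X-.8660*Z
def ax():
    o=bot.get_obs(); p=o['ee_pos']; f=o['wrist_force']
    print('t',o['time'],'axial pos mm',(p@D*1000).round(2),'stz',st(p),'F axial',(-f@D).round(2),'F',f.round(2)); return p
E
python3 - <<'E'
from h import *
ax();ax()
tgt=.5455*X-.046*Y+.081*Z; print('expected contact axial',(tgt@D*1000).round(2))
snap('wrist','w12.png');snap('side','s12.png');crop('s12',290,180,350,260,9,'c12.png')
d=load('t11');c=cloud(d); P=c[150:205,275:375].reshape(-1,3); ce=P.mean(0); n=np.linalg.svd(P-ce,full_matrices=False)[2][2]; n*=np.sign(n[2]); print('cover',ce.round(4),n.round(4))
E
```

```text
time: 20.9
ee_pos: [0.5445, -0.0081, 0.0866]
tcp_rot: [180.0, 30.1, -176.1]
wrist_force: [0.0, 0.2, -0.3]
opening: 0.0001
t 20.9 axial pos mm 196.26 stz (np.float64(0.5426), np.float64(-0.0461), 0.0866) F axial -0.24 F [ 0.03  0.25 -0.25]
t 20.9 axial pos mm 196.26 stz (np.float64(0.5426), np.float64(-0.0461), 0.0866) F axial -0.24 F [ 0.03  0.25 -0.25]
expected contact axial 202.6
cover [0.6407 0.041  0.1619] [0.6766 0.0168 0.7361]
```

View pics/w12.png

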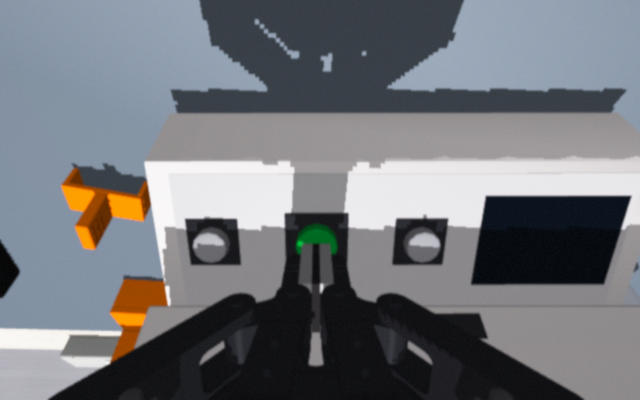

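View pics/c12.png

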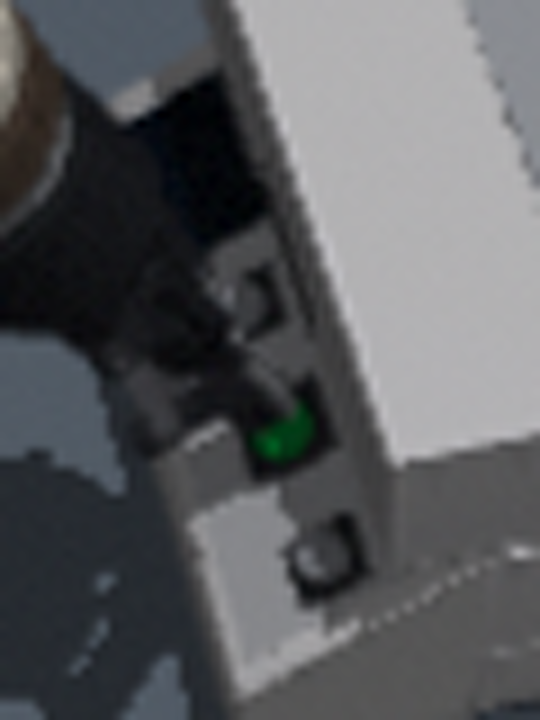

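```bash
python3 - <<'E'
from h import *
d=load('t11');c=cloud(d); z=d['range_z'][152:205,278:372].ravel(); P=c[152:205,278:372].reshape(-1,3); P=P[(z>0)&(abs(P[:,2]-.16)<.02)]
for _ in range(3):
    ce=P.mean(0); n=np.linalg.svd(P-ce,full_matrices=False)[2][2]; r=(P-ce)@n; P=P[abs(r)<.003]
n*=np.sign(n[2]); print('cover',len(P),ce.round(4),n.round(4),np.degrees(np.arccos(n[2])))
E
python3 -m jog '{"delta_pos":[[0.01,0.001,-0.017],[0.01,0.001,-0.017],[0.01,0.001,-0.017],[0.01,0.001,-0.017],[0,0,0],[0,0,0],[0,0,0],[0,0,0],[0,0,0],[0,0,0]],"turn":[[0,0,0],[0,0,0],[0,0,0],[0,0,0],[0,0,0],[0,0,0],[0,0,0],[0,0,0],[0,0,0],[0,0,0]],"hand":[-1,-1,-1,-1,-1,-1,-1,-1,-1,-1]}'
python3 -c "from h import *;ax()"
python3 -m jog '{"delta_pos":[[0.01,0.001,-0.017],[0,0,0],[0,0,0],[0,0,0],[0,0,0],[0,0,0],[0,0,0],[0,0,0],[0,0,0],[0,0,0]],"turn":[[0,0,0],[0,0,0],[0,0,0],[0,0,0],[0,0,0],[0,0,0],[0,0,0],[0,0,0],[0,0,0],[0,0,0]],"hand":[-1,-1,-1,-1,-1,-1,-1,-1,-1,-1]}'
python3 -c "from h import *;ax()"
```

```text
cover 4823 [0.6387 0.041  0.1601] [-4.e-03 -5.e-04  1.e+00] 0.2326598502088143
time: 22.0
ee_pos: [0.5464, -0.0079, 0.0827]
tcp_rot: [180.0, 30.1, -176.1]
wrist_force: [0.3, -0.1, 0.4]
opening: -0.0
t 22.0 axial pos mm 200.6 stz (np.float64(0.5445), np.float64(-0.046), 0.0827) F axial 0.19 F [ 0.33 -0.13  0.41]
time: 23.0
ee_pos: [0.5469, -0.0079, 0.0818]
tcp_rot: [180.0, 30.1, -176.1]
wrist_force: [-0.2, 0.7, -0.5]
opening: 0.0002
t 23.0 axial pos mm 201.61 stz (np.float64(0.545), np.float64(-0.046), 0.0818) F axial -0.36 F [-0.18  0.68 -0.49]
```

```bash
python3 -m jog '{"delta_pos":[[0.005,0,-0.0087],[0,0,0],[0,0,0],[0,0,0],[0,0,0],[0,0,0],[0,0,0],[0,0,0],[0,0,0],[0,0,0]],"turn":[[0,0,0],[0,0,0],[0,0,0],[0,0,0],[0,0,0],[0,0,0],[0,0,0],[0,0,0],[0,0,0],[0,0,0]],"hand":[-1,-1,-1,-1,-1,-1,-1,-1,-1,-1]}' >/dev/null
python3 -c "from h import *;ax()"
python3 -m jog '{"delta_pos":[[0.005,0,-0.0087],[0,0,0],[0,0,0],[0,0,0],[0,0,0],[0,0,0],[0,0,0],[0,0,0],[0,0,0],[0,0,0]],"turn":[[0,0,0],[0,0,0],[0,0,0],[0,0,0],[0,0,0],[0,0,0],[0,0,0],[0,0,0],[0,0,0],[0,0,0]],"hand":[-1,-1,-1,-1,-1,-1,-1,-1,-1,-1]}' >/dev/null
python3 -c "from h import *;ax()"
```

```text
t 24.0 axial pos mm 202.12 stz (np.float64(0.5452), np.float64(-0.046), 0.0814) F axial 0.04 F [ 0.33 -0.34  0.22]
t 25.0 axial pos mm 202.61 stz (np.float64(0.5455), np.float64(-0.046), 0.081) F axial 0.88 F [-0.33  1.03  0.87]
```

```bash
python3 -m jog '{"delta_pos":[[0.005,0,-0.0087],[0,0,0],[0,0,0],[0,0,0],[0,0,0],[0,0,0],[0,0,0],[0,0,0],[0,0,0],[0,0,0]],"turn":[[0,0,0],[0,0,0],[0,0,0],[0,0,0],[0,0,0],[0,0,0],[0,0,0],[0,0,0],[0,0,0],[0,0,0]],"hand":[-1,-1,-1,-1,-1,-1,-1,-1,-1,-1]}' >/dev/null
python3 -c "from h import *;ax()"
python3 -m jog '{"delta_pos":[[0.005,0,-0.0087],[0,0,0],[0,0,0],[0,0,0],[0,0,0],[0,0,0],[0,0,0],[0,0,0],[0,0,0],[0,0,0]],"turn":[[0,0,0],[0,0,0],[0,0,0],[0,0,0],[0,0,0],[0,0,0],[0,0,0],[0,0,0],[0,0,0],[0,0,0]],"hand":[-1,-1,-1,-1,-1,-1,-1,-1,-1,-1]}' >/dev/null
python3 -c "from h import *;ax()"
```

```text
t 26.0 axial pos mm 203.14 stz (np.float64(0.5457), np.float64(-0.0461), 0.0805) F axial -0.12 F [ 0.06 -0.54 -0.12]
t 27.0 axial pos mm 203.63 stz (np.float64(0.546), np.float64(-0.0461), 0.0801) F axial -0.55 F [ 0.87 -0.45 -0.16]
```

```bash
python3 -m jog '{"delta_pos":[[0.005,0,-0.0087],[0,0,0],[0,0,0],[0,0,0],[0,0,0],[0,0,0],[0,0,0],[0,0,0],[0,0,0],[0,0,0]],"turn":[[0,0,0],[0,0,0],[0,0,0],[0,0,0],[0,0,0],[0,0,0],[0,0,0],[0,0,0],[0,0,0],[0,0,0]],"hand":[-1,-1,-1,-1,-1,-1,-1,-1,-1,-1]}' >/dev/null
python3 -c "from h import *;ax();snap('wrist','w13.png');ax()"
python3 -m jog '{"delta_pos":[[0.005,0,-0.0087],[0,0,0],[0,0,0],[0,0,0],[0,0,0],[0,0,0],[0,0,0],[0,0,0],[0,0,0],[0,0,0]],"turn":[[0,0,0],[0,0,0],[0,0,0],[0,0,0],[0,0,0],[0,0,0],[0,0,0],[0,0,0],[0,0,0],[0,0,0]],"hand":[-1,-1,-1,-1,-1,-1,-1,-1,-1,-1]}' >/dev/null
python3 -c "from h import *;ax()"
```

```text
t 28.0 axial pos mm 204.08 stz (np.float64(0.5463), np.float64(-0.0461), 0.0797) F axial 1.67 F [-1.    0.32  1.36]
t 28.05 axial pos mm 204.09 stz (np.float64(0.5463), np.float64(-0.0461), 0.0797) F axial 1.31 F [-0.69  0.65  1.14]
t 29.05 axial pos mm 204.59 stz (np.float64(0.5465), np.float64(-0.0461), 0.0793) F axial 3.12 F [-1.21  0.38  2.92]
```

View pics/w13.png

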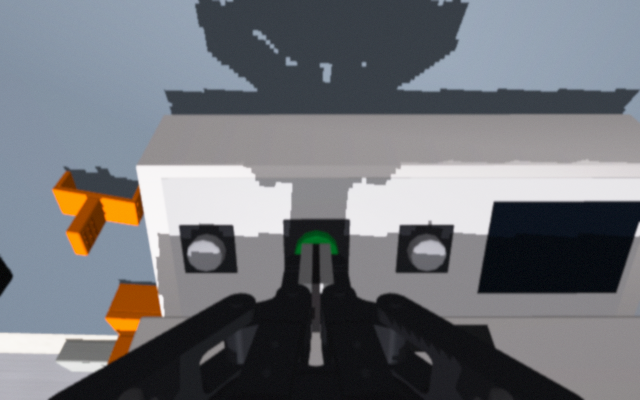

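```bash
python3 -m jog '{"delta_pos":[[0.005,0,-0.0087],[0,0,0],[0,0,0],[0,0,0],[0,0,0],[0,0,0],[0,0,0],[0,0,0],[0,0,0],[0,0,0]],"turn":[[0,0,0],[0,0,0],[0,0,0],[0,0,0],[0,0,0],[0,0,0],[0,0,0],[0,0,0],[0,0,0],[0,0,0]],"hand":[-1,-1,-1,-1,-1,-1,-1,-1,-1,-1]}' >/dev/null
python3 -c "from h import *;ax();camera('top');ax()"
python3 -m jog '{"delta_pos":[[0.005,0,-0.0087],[0,0,0],[0,0,0],[0,0,0],[0,0,0],[0,0,0],[0,0,0],[0,0,0],[0,0,0],[0,0,0]],"turn":[[0,0,0],[0,0,0],[0,0,0],[0,0,0],[0,0,0],[0,0,0],[0,0,0],[0,0,0],[0,0,0],[0,0,0]],"hand":[-1,-1,-1,-1,-1,-1,-1,-1,-1,-1]}' >/dev/null
python3 -c "from h import *;ax();camera('top');ax()"
```

```text
t 30.05 axial pos mm 205.11 stz (np.float64(0.5467), np.float64(-0.0461), 0.0788) F axial 4.25 F [-2.31  1.5   3.64]
t 30.1 axial pos mm 205.1 stz (np.float64(0.5468), np.float64(-0.0461), 0.0788) F axial 3.21 F [-1.39  1.78  2.97]
t 31.1 axial pos mm 205.61 stz (np.float64(0.547), np.float64(-0.0461), 0.0784) F axial 4.65 F [-1.24  2.05  4.74]
t 31.15 axial pos mm 205.61 stz (np.float64(0.547), np.float64(-0.0461), 0.0784) F axial 4.35 F [-2.01  2.29  3.96]
```

```bash
python3 -m jog '{"delta_pos":[[0.005,0,-0.0087],[0,0,0],[0,0,0],[0,0,0],[0,0,0],[0,0,0],[0,0,0],[0,0,0],[0,0,0],[0,0,0]],"turn":[[0,0,0],[0,0,0],[0,0,0],[0,0,0],[0,0,0],[0,0,0],[0,0,0],[0,0,0],[0,0,0],[0,0,0]],"hand":[-1,-1,-1,-1,-1,-1,-1,-1,-1,-1]}' >/dev/null
python3 -c "from h import *
for i in range(4): ax();camera('top')"
```

```text
t 32.15 axial pos mm 206.13 stz (np.float64(0.5472), np.float64(-0.0461), 0.0779) F axial 4.68 F [-1.39  1.79  4.68]
t 32.2 axial pos mm 206.11 stz (np.float64(0.5473), np.float64(-0.0461), 0.078) F axial 3.89 F [-0.55  1.64  4.24]
t 32.25 axial pos mm 206.11 stz (np.float64(0.5473), np.float64(-0.0461), 0.078) F axial 3.96 F [-0.49  1.68  4.35]
t 32.3 axial pos mm 206.1 stz (np.float64(0.5473), np.float64(-0.0461), 0.078) F axial 3.51 F [-1.31  1.77  3.37]
```

```bash
python3 -m jog '{"delta_pos":[[0.004,0,-0.007],[0,0,0],[0,0,0],[0,0,0],[0,0,0],[0,0,0],[0,0,0],[0,0,0],[0,0,0],[0,0,0]],"turn":[[0,0,0],[0,0,0],[0,0,0],[0,0,0],[0,0,0],[0,0,0],[0,0,0],[0,0,0],[0,0,0],[0,0,0]],"hand":[-1,-1,-1,-1,-1,-1,-1,-1,-1,-1]}' >/dev/null
python3 -c "from h import *
for i in range(5): ax();camera('top')"
```

```text
t 33.35 axial pos mm 206.56 stz (np.float64(0.5474), np.float64(-0.0462), 0.0775) F axial 3.45 F [-1.36  0.99  3.24]
t 33.4 axial pos mm 206.53 stz (np.float64(0.5474), np.float64(-0.0462), 0.0776) F axial 3.18 F [-1.27 -0.28  2.93]
t 33.45 axial pos mm 206.55 stz (np.float64(0.5474), np.float64(-0.0462), 0.0775) F axial 4.12 F [-1.88  0.4   3.69]
t 33.5 axial pos mm 206.56 stz (np.float64(0.5474), np.float64(-0.0462), 0.0775) F axial 3.99 F [-0.69  1.67  4.27]
t 33.55 axial pos mm 206.55 stz (np.float64(0.5474), np.float64(-0.0462), 0.0775) F axial 2.82 F [-0.01  1.46  3.3 ]
```

```bash
python3 -m jog '{"delta_pos":[[0.003,0,-0.0052],[0,0,0],[0,0,0],[0,0,0],[0,0,0],[0,0,0],[0,0,0],[0,0,0],[0,0,0],[0,0,0]],"turn":[[0,0,0],[0,0,0],[0,0,0],[0,0,0],[0,0,0],[0,0,0],[0,0,0],[0,0,0],[0,0,0],[0,0,0]],"hand":[-1,-1,-1,-1,-1,-1,-1,-1,-1,-1]}' >/dev/null
python3 -c "from h import *
for i in range(5): ax();camera('top')"
```

```text
t 34.6 axial pos mm 206.83 stz (np.float64(0.5476), np.float64(-0.0462), 0.0773) F axial 3.52 F [-1.03 -0.05  3.47]
t 34.65 axial pos mm 206.84 stz (np.float64(0.5476), np.float64(-0.0462), 0.0773) F axial 3.13 F [-0.31  0.51  3.46]
t 34.7 axial pos mm 206.85 stz (np.float64(0.5475), np.float64(-0.0462), 0.0773) F axial 3.15 F [-1.49  0.33  2.8 ]
t 34.75 axial pos mm 206.84 stz (np.float64(0.5475), np.float64(-0.0462), 0.0773) F axial 2.89 F [-0.55 -0.31  3.01]
t 34.8 axial pos mm 206.85 stz (np.float64(0.5475), np.float64(-0.0462), 0.0773) F axial 2.63 F [-1.7  -0.24  2.05]
```

The force has fallen from about 4.6 N to 3.1 N at about 3.0 mm of travel, so the key has clicked. I withdraw along the key's axis, then clear of the scanner.

```bash
python3 -m jog '{"delta_pos":[[-0.02,-0.001,0.035],[-0.04,-0.003,0.069],[-0.08,-0.006,0.139],[-0.1,-0.007,0.173],[-0.15,-0.01,0.26],[-0.15,-0.01,0.26],[-0.15,-0.01,0.26],[-0.15,-0.01,0.26],[0,0,0.4],[0,0,0.4]],"turn":[[0,0,0],[0,0,0],[0,0,0],[0,0,0],[0,0,0],[0,0,0],[0,0,0],[0,0,0],[0,0,0],[0,0,0]],"hand":[-1,-1,-1,-1,-1,-1,-1,-1,-1,-1]}'
python3 -m jog '{"delta_pos":[[0,-0.6,0.3],[0,-0.6,0.3],[0,-0.6,0.3],[0,-0.6,0],[0,-0.6,0],[0,-0.6,0],[0,0,0],[0,0,0],[0,0,0],[0,0,0]],"turn":[[0,0,0],[0,0,0],[0,0,0],[0,0,0],[0,0,0],[0,0,0],[0,0,0],[0,0,0],[0,0,0],[0,0,0]],"hand":[-1,-1,-1,-1,-1,-1,-1,-1,-1,-1]}'
python3 - <<'E'
from h import *
snap('side','s14.png');snap('top','t14.png')
crop('s14',250,120,450,390,2.2,'c14.png')
d=load('t14');c=cloud(d); z=d['range_z'][152:205,278:372].ravel(); P=c[152:205,278:372].reshape(-1,3); P=P[(z>0)&(abs(P[:,2]-.16)<.02)]
for _ in range(3):
    ce=P.mean(0); n=np.linalg.svd(P-ce,full_matrices=False)[2][2]; r=(P-ce)@n; P=P[abs(r)<.003]
print('cover',len(P),ce.round(4),n.round(4))
b,l=blobs(mask(d,(8,180,80),(22,255,255)),60); print([(a,x.round(1)) for i,a,x in b])
for i,a,x in b:
    Q=c[l==i]; print(np.median(Q,0).round(3),np.percentile(Q,97,0).round(3))
E
```

```text
time: 35.85
ee_pos: [0.5067, -0.0108, 0.1915]
tcp_rot: [180.0, 30.1, -176.1]
wrist_force: [0.9, 0.4, 0.0]
opening: -0.0002
time: 36.85
ee_pos: [0.5074, -0.1898, 0.2355]
tcp_rot: [180.0, 30.1, -176.0]
wrist_force: [0.9, 0.2, -0.4]
opening: -0.0002
cover 4808 [0.6388 0.0412 0.1601] [ 5.e-03  5.e-04 -1.e+00]
[(np.int32(850), array([408.7, 137.3])), (np.int32(190), array([399. , 210.6])), (np.int32(99), array([476.8, 241.2])), (np.int32(198), array([493.4, 250.9]))]
[ 0.782 -0.175  0.039] [ 0.839 -0.151  0.101]
[ 0.59  -0.152  0.019] [ 0.603 -0.132  0.05 ]
[ 0.515 -0.349  0.032] [ 0.528 -0.331  0.049]
[ 0.492 -0.386  0.034] [ 0.514 -0.358  0.08 ]
```

View pics/c14.png

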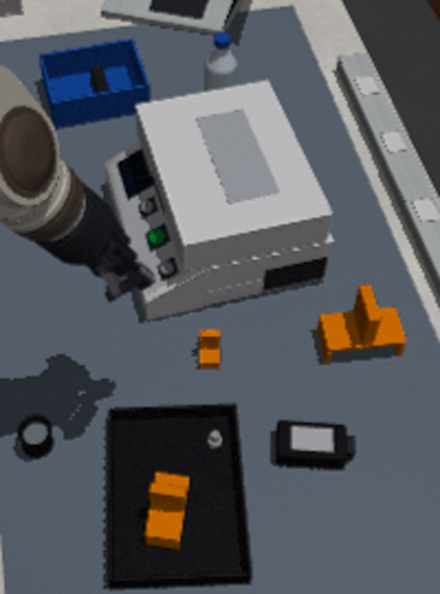

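View pics/t14.png

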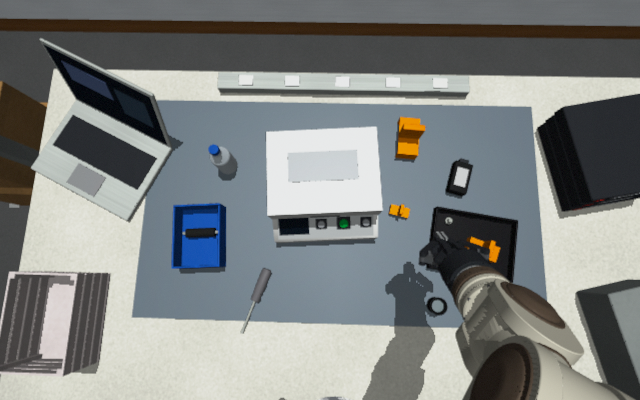

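```bash
python3 -c "
from workcell import bot,ticket
o=bot.get_obs();print(o['time'],o['wrist_force'].round(1));print(ticket.job_done())"
```

```text
36.95 [-0.4  0.3  0.3]
the job is handed in; nothing more can be done
None
```

The job is done and was handed in at 36.95 s, in the order asked.

- **Lock:** I took the middle-sized orange lock off the carriage and set it down in the black tray. It stands on its legs: plate top at about 33 mm and fin top at about 79 mm, as they should be on the tray floor. The thumbscrew beside it looks undisturbed.
- **Cover:** I pushed it along its arc until the force rose with no further travel. A plane fitted to its top afterwards came out level to about 0.3° at z = 160 mm, which is shut.
- **Start key:** I pressed along the key's axis with the cover shut. The force rose to about 4.6 N, then fell to about 3.1 N at roughly 3 mm of travel. I stopped there and withdrew along the axis; the force is now about zero and the arm is clear.

**Checks that disagreed or were left open:**
- The camera estimate of where the key's top would be touched was about 1.2 mm short, so I took the key travel from the contact force instead.
- The thumbscrew first measured about 6 mm off its stated spot in the tray, against the 5 mm given. I put this down to camera error and kept well away from it.
- I judged that the grey keys and the other things on the bench had not moved by eye in the last pictures, and did not measure each one.

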